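# Nest the processor bowls, fit the lid and hold it at pulse

## Robot

A 6-joint arm with a two-finger parallel gripper is mounted at the origin on the work surface. World frame = base frame: x ahead of the robot, y to its left, z up, the work surface at z = 0. Lengths are in mm, angles in degrees, forces in N, time in s.
With the tool pointing down it reaches from about 300 to 850 mm from the base axis. Payload 4.2 kg.
Tool frame: the origin (TCP) lies midway between the tips of the shut fingers; the grasp point (between the pads) lies 19 mm behind it; z points along the fingers, y is the direction in which the jaws open and shut (so a half turn about z gives the same grasp; the last joint's range is limited). The gripper opens to 91 mm and grips with 3 to 60 N. Pads are 32 mm wide; open, the fingers measure 118 mm over their backs; the gripper's body (76 mm by 178 mm) begins 60 mm behind the grasp point.
Start: joints at [68.698, 18.312, 89.639, -0, 72.044, -1.146], TCP at [198.141, 539.799, 213.976] pointing down, gripper open.
Joint ranges: [-177.97, 177.97], [-48.28, 115.42], [12.27, 149.76], [-77.06, 257.06], [2.81, 150.46], [-146.56, 146.56]. Speed limits (degrees/s): [147.25, 147.25, 180, 180, 180, 180].

## Interface

Orientations are given as [roll, pitch, yaw] about the fixed x, y, z axes, in that order (R = Rz(yaw) Ry(pitch) Rx(roll)).
In Python, from workcell import env gives the robot as it stands.
- The arm moves only by the shell command python3 -m jog 'ROWS' [FORCE]. ROWS is JSON, a list of rows, each an object of numbers: "dx", "dy", "dz": the shift along the world's x, y, z in m; "wx", "wy", "wz": the turn, a rotation vector about the world's x, y, z in rad; "grip": the gripper's target within -1 to 1 (shut at 1, half-way at 0, fully open at -1). In form: [{"dx": .., "dy": .., "dz": .., "wx": .., "wy": .., "wz": .., "grip": ..}, ...]. A call has 1 to 10 rows; each row shifts and turns the commanded pose from where the row before left it; what a row does not reach is not made up. A row lasts 1/10 s, in which the tool goes at most 50 mm and 8.59 degrees, less where a joint would pass 70% of its speed; a pose out of reach is approached as far as the arm can. A call with a gripper value outside its range is refused whole. The fingers move at their own pace and stop on an object; FORCE is the grip in N (left out, the last holds). Time passes only in rows, so rows that do not move let the fingers close. It gives the time, the measured TCP pose, the force and the opening at its end, in the units of the state.
- env.state(): the state, without advancing time (a new reading comes with each control period).
- env.grab_frame(name): name is "side" or "top" or "wrist"; returns the picture (384x512x3 uint8, red, green, blue); there is no depth.
- env.get_calibration(name): a dict with "fx", "fy", "cx", "cy" (pixels), "R" (3x3) and "t" (3): a world point X has camera coordinates R X + t. Camera axes: x right, y down, z forward; pixel columns grow to the right and rows downward; lengths in mm; the calibration is good to about 2 mm. The wrist camera is an equidistant fisheye: a pixel r from the principal point sees the ray r / f radians off the axis. A picture is of the moment at which its call begins: read the wrist's pose just before it. get_calibration takes no time and is no camera call; for the wrist camera it gives the pose at the moment of the call.
- env.job_done(): hands the job in, once; it reports no verdict.
The state is a dict: "time_s": time; "qpos": joint angles; "qvel": joint speeds; "effort": joint torques, N m; "ee_pos": TCP position; "ee_rot": TCP orientation; "force": force on the tool from outside, world axes, zero at the start; "torque": the same for the moment, N m; "gripper_width": finger opening in mm.
Only numpy, scipy, OpenCV 4.12 (cv2) and the standard library are available. Lean on these libraries where they do the work, as an engineer would, in place of code of your own. Each camera call takes 0.05 s, during which the arm holds its last target. There are 200 camera calls.

## Task

Set up the mini food processor on the island: put the medium steel bowl in the processor's well and let go of it, then nest the small steel bowl inside it and let go, then lower the lid with its two lugs through the two slots of the collar until it sits flat, and twist it clockwise (seen from above) until its bar points at the single narrow pulse ribs, halfway to the lock. Do not turn it on to the lock click, and finish while still gripping the lid's bar and holding it at pulse against its return spring; set the bowls and lid down rather than dropping them, and leave everything else on the counter where it stands.

Things in the scene. Friction and masses are not known exactly. Their poses are not given: they have to be found in the camera images.
- processor: mini food processor, fixed: round white motor base (170 mm wide, 90 mm tall) under a grey round wall 150 mm wide, open at the top, 160 mm above the counter; inside, a well of 114 mm bore. Origin: centre of its underside; z up. Its two lid slots lie along its +x and -x axes. Ribs outside the collar, on both sides, clockwise from above: broad block = slot; single narrow rib = pulse; pair = lock
- well (a point): centre of the well's flat floor, on the processor's axis, 90 mm above the counter, 70 mm below the collar top; axes as the processor's
- collar (a point): centre of the collar's top face, on the processor's axis, 160 mm above the counter; axes as the processor's. The collar has a 5 mm thick inward ledge, flush with the top, leaving a 121 mm opening, cut by two slots half a turn apart, each 24 degrees (25 mm) wide, out to 67 mm from the axis. Ribs reach 93 mm. The lock click comes 80 to 90 degrees past the slots, with resistance from about 68
- pulse_mark: single narrow pulse rib on the collar's outside, 45 degrees clockwise from the processor's +x slot, 84 mm from the axis, 150 mm above the counter; its x axis points straight outwards from the processor's axis. A twin rib (not listed) lies on the other side, half a turn away. The lid is at pulse when its x axis (bar) lies along this x axis, either way round
- pulse_ring (a joint): rad; sprung switch ring hidden under the ledge, pushed clockwise by the lid's lugs. 0 at rest, grows clockwise. The lugs meet it after about 0.12 rad of twist, so it reads the lid's twist from the slots minus 0.12: about 0.66 at pulse, 1.45 at the lock. The spring pushes back with 0.12 N m at rest, 0.25 at pulse, and turns a released lid back
- medium_bowl: medium bowl: steel, 106 mm across the rim, 44 mm tall, wall 3.5 mm, floor 4 mm, with a solid upright centre post to grip: 16 mm in diameter, tapered over its last 4 mm, top 38 mm above the underside. Room around the post to 47 mm radius, so open the fingers only part way. Origin: centre of its underside; z up. 4 mm play all round in the well. About 160 g
- small_bowl: small bowl: steel, 90 mm across the rim, 40 mm tall, wall 3 mm, with an upright centre hub to grip: 27 mm in diameter, top 44 mm above the underside; room around it to 40 mm radius. The hub is hollow below (21 mm bore, 38 mm deep) and slides over the medium bowl's post. Origin: centre of its underside; z up. Nested, it rests on the medium bowl's floor, 4 mm above that underside. About 120 g
- lid: lid: grey disc 140 mm across with an upright black grip bar along its x axis (64 mm long, 14 thick, 18 to 49 mm above the origin). Below, a plug 114 mm across, 13 mm deep, with two lugs at its lower edge along +x and -x, to 64 mm from the axis, 13 mm wide, 6 tall. Origin: centre of the plug's underside; z up. Fitted, the disc rests on the collar, origin 13 mm below its top. About 170 g
- pepper_mill: dark wooden pepper mill, 48 mm wide, 134 mm tall, standing upright near the processor; stands by, leave it alone. Origin: centre of its underside
- mug: blue ceramic mug with a handle, 80 mm wide, 92 mm tall; stands by, leave it alone. Origin: centre of its underside
- storage_jar: amber glass jar with steel cap, 72 mm wide, 110 mm tall; stands by, leave it alone. Origin: centre of its underside
- mixing_bowl: white ceramic mixing bowl, 170 mm wide, 75 mm tall; stands by, leave it alone. Origin: centre of its underside
- cup: white handleless ceramic cup, 72 mm wide, 70 mm tall; stands by, leave it alone. Origin: centre of its underside
- wooden_spoon: wooden spoon lying flat, 220 mm long; leave it alone. Origin near its middle
There are look-alikes about, which are no part of the job. What is shaped like the medium_bowl but blue or purple is not meant.

How it is judged (in metres and radians):
On the way, in this order (a step that is already met when the one before it is completed fails the run):
1. the medium bowl sits in the well, let go (horizontal distance between medium_bowl and well below 0.008 m and z of medium_bowl in the frame of well between -0.004 and 0.004 m and angle between medium_bowl's own z axis and vertical below 0.08 rad and contact force between the fingers and medium_bowl below 0.5 N), for 0.15 s.
2. the small bowl is nested in the medium bowl in the well, let go (horizontal distance between medium_bowl and well below 0.008 m and z of medium_bowl in the frame of well between -0.004 and 0.004 m and angle between each of medium_bowl, small_bowl's own z axis and vertical below 0.08 rad and horizontal distance between small_bowl and medium_bowl below 0.008 m and z of small_bowl in the frame of medium_bowl between 0 and 0.008 m and contact force between the fingers and small_bowl below 0.5 N), for 0.15 s.
3. the lid sits flat on the collar with its lugs down in the slots, not yet twisted (horizontal distance between medium_bowl and well below 0.008 m and z of medium_bowl in the frame of well between -0.004 and 0.004 m and angle between each of medium_bowl, small_bowl's own z axis and vertical below 0.08 rad and horizontal distance between small_bowl and medium_bowl below 0.008 m and z of small_bowl in the frame of medium_bowl between 0 and 0.008 m and horizontal distance between lid and collar below 0.006 m and z of lid in the frame of collar between -0.0165 and -0.0095 m and angle between lid's own z axis and vertical below 0.06 rad and angle between the x axis of lid and the x axis of processor, either way round below 0.25 rad), for 0.1 s.
At the end, for the whole second after the job is handed in: Bowls nested in the well (8 mm centre, 4 mm height); lid seated flat under the ledge (6 mm centre, 3.5 mm height, 3 deg tilt), bar within 10 deg of the pulse ribs, switch ring 0.45 to 0.87 rad, still, and gripped by the fingers (over 3 N) through the last second (horizontal distance between medium_bowl and well below 0.008 m and z of medium_bowl in the frame of well between -0.004 and 0.004 m and angle between each of medium_bowl, small_bowl's own z axis and vertical below 0.08 rad and horizontal distance between small_bowl and medium_bowl below 0.008 m and z of small_bowl in the frame of medium_bowl between 0 and 0.008 m and horizontal distance between lid and collar below 0.006 m and z of lid in the frame of collar between -0.0165 and -0.0095 m and angle between lid's own z axis and vertical below 0.06 rad and angle between the x axis of lid and the x axis of pulse_mark, either way round below 0.18 rad and value of joint pulse_ring between 0.45 and 0.87 rad and contact force between the fingers and lid above 3 N and angular speed of lid below 0.2 rad/s); the arm keeps its last pose, push and grip.
It fails at once if the lid is turned on to the lock (switch ring beyond 1.2 rad) (value of joint pulse_ring above 1.2 rad).
It fails at once if a bowl or the lid is dropped (falls faster than 0.6 m/s with nothing touching it) ((contact force between anything else and medium_bowl below 0.05 N and linear speed of medium_bowl above 0.6 m/s) or (contact force between anything else and small_bowl below 0.05 N and linear speed of small_bowl above 0.6 m/s) or (contact force between anything else and lid below 0.05 N and linear speed of lid above 0.6 m/s)).
It fails at once if a bystander is disturbed (moved over 30 mm) (distance of any of pepper_mill, mug, storage_jar, mixing_bowl, wooden_spoon, cup from where it was at the start of the episode above 0.03 m).
It also fails if it takes over 72 s, if anything falls off the work surface, if the arm or the gripper's body presses on something with over 40 N, if the wrist force passes 120 N, or if a joint passes its speed limit or range.

## Working session

There is one attempt and no reset: what is moved stays moved. The work goes in short steps, Python scripts to look and compute and a shell command to move; the robot and the scene stay as the last step left them, time stands still between calls to the robot, and variables do not carry over. Pictures are saved under pics/ and viewed, about 8 in all and at most 12, crops included, and the job is handed in when it is done.

```bash
mkdir -p pics; ls; cat > h.py <<'E'
from workcell import env
import numpy as np, cv2
def save(name,fn,crop=None,scale=1):
    im=env.grab_frame(name); cv2.imwrite('pics/raw_'+fn,im[:,:,::-1])
    if crop: im=im[crop[1]:crop[3],crop[0]:crop[2]]
    im=cv2.resize(im,None,fx=scale,fy=scale,interpolation=cv2.INTER_CUBIC)
    cv2.imwrite('pics/'+fn,im[:,:,::-1])
def ray(cal,u,v,fish=False):
    x=(u-cal['cx'])/cal['fx'];y=(v-cal['cy'])/cal['fy']
    if fish:
        r=np.hypot(x,y); d=np.array([x/r*np.sin(r),y/r*np.sin(r),np.cos(r)]) if r>0 else np.array([0,0,1.])
    else: d=np.array([x,y,1.])
    R=np.array(cal['R']);t=np.array(cal['t'])
    return -R.T@t, R.T@d
def at_z(cal,u,v,z,fish=False):
    o,d=ray(cal,u,v,fish); return o+d*(z-o[2])/d[2]
def proj(cal,X,fish=False):
    p=np.array(cal['R'])@np.array(X)+np.array(cal['t'])
    if fish:
        r=np.hypot(p[0],p[1]);th=np.arctan2(r,p[2]);k=th/r
        return cal['cx']+cal['fx']*p[0]*k,cal['cy']+cal['fy']*p[1]*k
    return cal['cx']+cal['fx']*p[0]/p[2],cal['cy']+cal['fy']*p[1]/p[2]
E
python3 - <<'E'
from h import *
print(env.state())
save('top','top0.png',scale=1.5);save('side','side0.png',scale=1.5)
for n in('top','side','wrist'):
    c=env.get_calibration(n);print(n,{k:np.round(np.array(v),3).tolist() for k,v in c.items()})
E
```

```text
pics
{'time_s': 0.0, 'qpos': array([ 6.86981358e+01,  1.83515141e+01,  8.97068484e+01,  6.24750798e-04,
        7.20431793e+01, -1.14509220e+00]), 'qvel': array([ 0.00255106,  0.05972884, -0.0532531 ,  0.12257771, -0.01313242,
       -0.01978631]), 'effort': array([ 9.70841138e-04, -4.12463057e+01, -2.31967145e+01,  7.29157543e-02,
        4.59617155e-02, -1.52434241e-04]), 'ee_pos': array([197.9435243 , 539.31555315, 213.1185549 ]), 'ee_rot': array([-1.79898490e+02, -2.62309788e-03,  1.59843033e+02]), 'force': array([ 0.29581587, -0.48053651, -0.22829372]), 'torque': array([-0.00348144, -0.02475756, -0.01363694]), 'gripper_width': 91.23338600161225}
top {'fx': 484.28, 'fy': 484.28, 'cx': 253.002, 'cy': 188.355, 'R': [[-0.001, -1.0, 0.006], [-0.999, 0.001, -0.053], [0.053, -0.006, -0.999]], 't': [-10.295, 535.343, 1427.348]}
side {'fx': 424.342, 'fy': 424.342, 'cx': 248.579, 'cy': 183.247, 'R': [[0.719, -0.695, -0.003], [-0.488, -0.502, -0.714], [0.495, 0.515, -0.7]], 't': [-402.108, 348.46, 989.851]}
wrist {'fx': 297.319, 'fy': 297.319, 'cx': 250.179, 'cy': 187.789, 'R': [[0.345, 0.939, -0.001], [0.912, -0.335, 0.237], [0.222, -0.082, -0.972]], 't': [-575.273, -27.152, 388.476]}
```

View pics/top0.png

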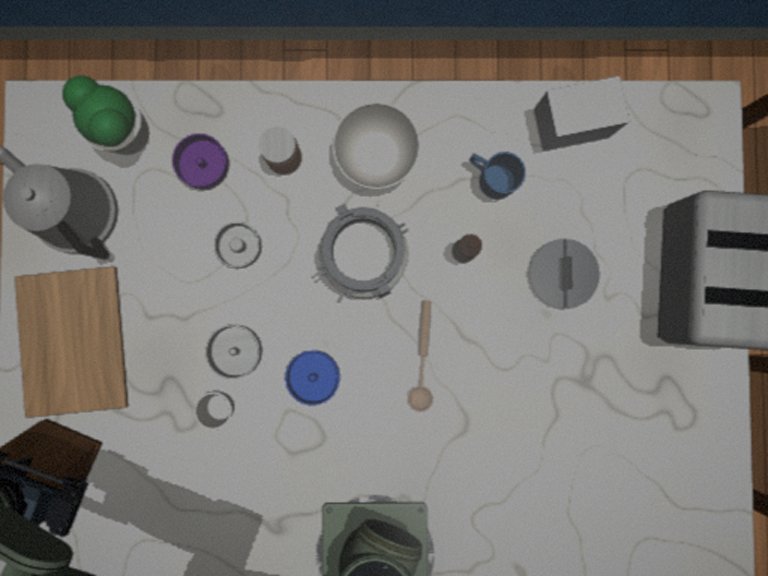

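View pics/side0.png

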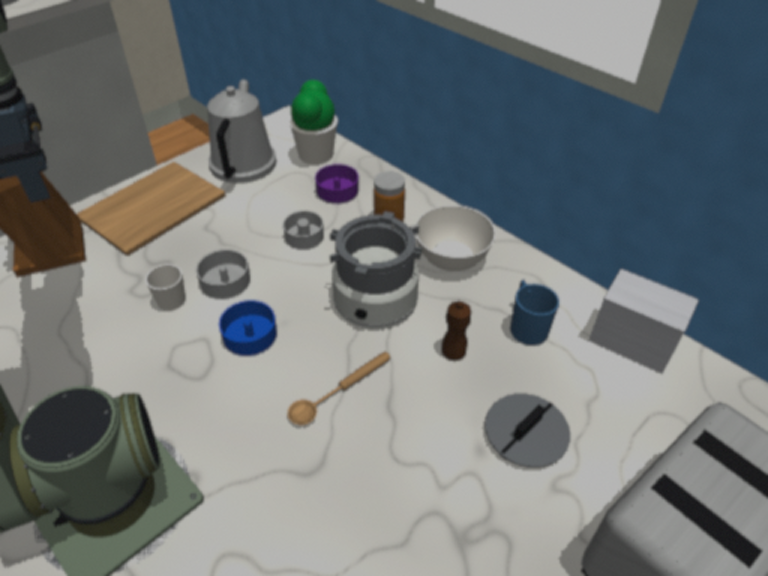

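Top view (1.5x pixels): the steel candidates are (235,351), larger with a thin post, so the medium bowl, and (238,245), smaller with a thick hub, so the small bowl. The purple (200,162) and blue (313,377) bowls are look-alikes and not meant. The processor is at (362,252), the lid at (563,273) with its bar roughly along world x, the mill at (467,248) and the cup at (215,408). I'll confirm with one enlarged crop and compute positions.

```bash
python3 - <<'E'
from h import *
im=cv2.imread('pics/raw_top0.png')
cv2.imwrite('pics/crop1.png',cv2.resize(im[130:260,130:290],None,fx=4.6,fy=4.6,interpolation=cv2.INTER_CUBIC))
c=env.get_calibration('top')
for n,u,v,z in[('med_rim',235,351,44),('med_post',234,351,38),('small_rim',238.5,245.5,40),('small_hub',237,244,44),('proc',362,252,160),('lid disc',563.5,273.5,18),('lid bar',566,273,49),('mill',468,243,134),('cup',219,405,70),('blue',313,376,44),('purple',201,161,44),('jar',280,145,110),('mug',502,175,92)]:
    print(n,at_z(c,(u+.5)/1.5-.5,(v+.5)/1.5-.5,z).round(1))
E
```

```text
med_rim [402.1 269.   44. ]
med_post [401.9 272.1  38. ]
small_rim [607.2 264.8  40. ]
small_hub [609.7 267.   44. ]
proc [582.7  21.6 160. ]
lid disc [ 553.2 -375.6   18. ]
lid bar [ 552.1 -372.4   49. ]
mill [ 601.5 -171.5  134. ]
cup [301.6 293.2  70. ]
blue [353.8 118.3  44. ]
purple [772.9 338.9  44. ]
jar [788.4 175.8 110. ]
mug [ 735.4 -242.4   92. ]
```

View pics/crop1.png

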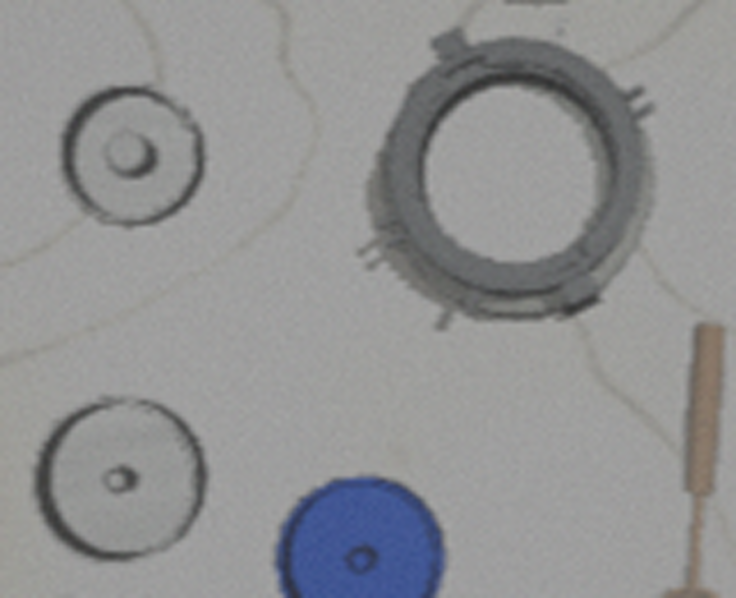

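The crop confirms it. The medium bowl is at (122,480), steel with a thin post, and the small one is at (132,155) with a thick hub. Slot blocks sit at (452,45) and (580,300), a single rib at (445,318), and pairs at (640,103) and (372,250). Now moving over the medium bowl.

```bash
python3 -m jog '[{"dx":0.029,"dy":-0.038,"grip":-1},{"dx":0.029,"dy":-0.038,"grip":-1},{"dx":0.029,"dy":-0.038,"grip":-1},{"dx":0.029,"dy":-0.038,"grip":-1},{"dx":0.029,"dy":-0.038,"grip":-1},{"dx":0.029,"dy":-0.038,"grip":-1},{"dx":0.029,"dy":-0.038,"grip":-1},{"grip":-1},{"grip":-1}]'; python3 - <<'E'
from h import *
c=env.get_calibration('wrist'); print(env.state()['ee_pos'],env.state()['ee_rot'])
save('wrist','w1.png',scale=1.5)
print([proj(c,p,True) for p in ([402,271,38],[402,270,4])])
im=cv2.imread('pics/raw_top0.png');c=env.get_calibration('top')
a=[at_z(c,130+(u+.5)/4.6-.5,130+(v+.5)/4.6-.5,150)for u,v in((452,45),(580,300),(445,318),(640,103),(372,250))]
ctr=(a[0]+a[1])/2;print('ctr',ctr)
for p in a: d=p-ctr;print(np.hypot(*d[:2]).round(1),np.degrees(np.arctan2(d[1],d[0])).round(1))
E
```

```text
[197.96845047 539.38085441 213.2320308 ] [-1.79912568e+02 -1.15999776e-03  1.59846077e+02]
[(np.float64(139.24125892738434), np.float64(344.62147152098186)), (np.float64(144.486325629092), np.float64(332.0009976704865))]
ctr [585.83459552  20.2238095  150.        ]
84.1 26.5
84.1 -153.5
95.2 154.2
83.7 -60.8
95.9 118.5invalid input
```

View pics/w1.png

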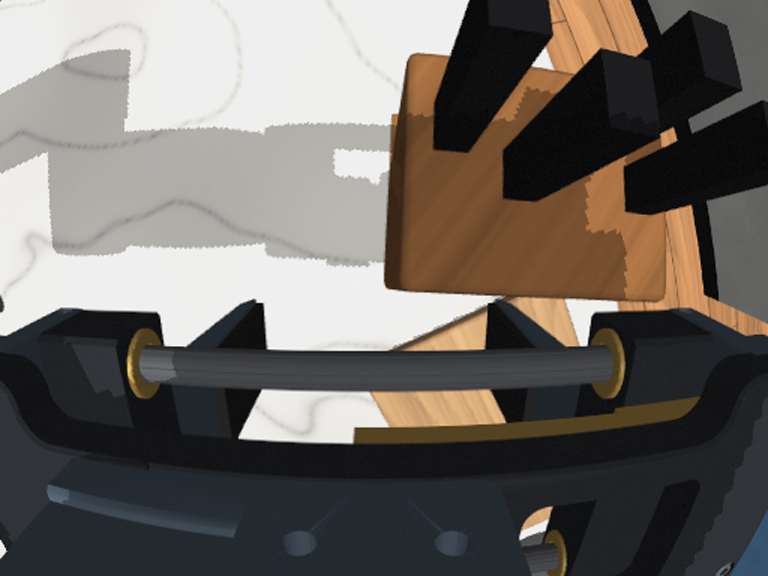

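The jog row format was refused, so the arm hasn't moved. This wrist view shows only the knife block (about (580,170)) and the open fingertips at about (260,300) and (490,300). Retrying with all keys in each row.

```bash
python3 -m jog '[{"dx":0.029,"dy":-0.038,"dz":0,"wx":0,"wy":0,"wz":0,"grip":-1},{"dx":0.029,"dy":-0.038,"dz":0,"wx":0,"wy":0,"wz":0,"grip":-1},{"dx":0.029,"dy":-0.038,"dz":0,"wx":0,"wy":0,"wz":0,"grip":-1},{"dx":0.029,"dy":-0.038,"dz":0,"wx":0,"wy":0,"wz":0,"grip":-1},{"dx":0.029,"dy":-0.038,"dz":0,"wx":0,"wy":0,"wz":0,"grip":-1},{"dx":0.029,"dy":-0.038,"dz":0,"wx":0,"wy":0,"wz":0,"grip":-1},{"dx":0.029,"dy":-0.038,"dz":0,"wx":0,"wy":0,"wz":0,"grip":-1},{"dx":0,"dy":0,"dz":0,"wx":0,"wy":0,"wz":0,"grip":0},{"dx":0,"dy":0,"dz":0,"wx":0,"wy":0,"wz":0,"grip":0}]'
```

```text
time_s: 1.05
ee_pos: [401.4, 273.1, 213.8]
ee_rot: [180.0, -0.0, 159.7]
force: [-0.3, 0.2, -0.2]
gripper_width: 78.0
```

```bash
python3 - <<'E'
from h import *
c=env.get_calibration('wrist'); print(env.state()['ee_pos'])
save('wrist','w2.png',scale=1.5)
print(np.array([proj(c,p,True) for p in ([402,271,38],[402,270,4])])*1.5)
np.save('c2.npy',c,allow_pickle=True)
E
```

```text
[401.42615987 273.05416307 213.77981185]
[[371.79232532 260.20932593]
 [370.96820855 253.17050151]]
```

View pics/w2.png

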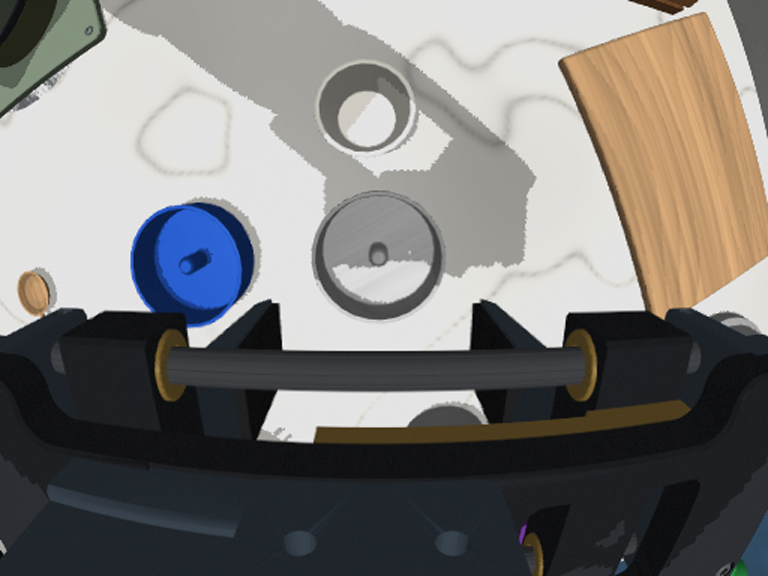

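The wrist view shows the medium bowl with its rim centre at about (378,257) and post at about (379,257). The blue look-alike is at (190,262) and the cup at (366,107).

```bash
python3 - <<'E'
from h import *
c=np.load('c2.npy',allow_pickle=True).item()
f=lambda u,v,z:at_z(c,(u+.5)/1.5-.5,(v+.5)/1.5-.5,z,True).round(1)
for p in((313,257),(444,257),(378,191),(378,322)):print('rim',f(*p,44))
print('post',f(379,259,36),f(379,262,38))
E
```

```text
rim [382.2 229.2  44. ]
rim [417.8 325.1  44. ]
rim [352.1 294.4  44. ]
rim [449.8 258.4  44. ]
post [403.2 276.4  36. ] [405.1 275.7  38. ]
```

```bash
python3 -m jog '[{"dx":0.001,"dy":0.003,"dz":-0.04,"wx":0,"wy":0,"wz":0,"grip":0},{"dx":0,"dy":0,"dz":-0.04,"wx":0,"wy":0,"wz":0,"grip":0},{"dx":0,"dy":0,"dz":-0.04,"wx":0,"wy":0,"wz":0,"grip":0},{"dx":0,"dy":0,"dz":-0.03,"wx":0,"wy":0,"wz":0,"grip":0},{"dx":0,"dy":0,"dz":-0.025,"wx":0,"wy":0,"wz":0,"grip":0},{"dx":0,"dy":0,"dz":-0.02,"wx":0,"wy":0,"wz":0,"grip":0},{"dx":0,"dy":0,"dz":-0.009,"wx":0,"wy":0,"wz":0,"grip":0},{"dx":0,"dy":0,"dz":0,"wx":0,"wy":0,"wz":0,"grip":0},{"dx":0,"dy":0,"dz":0,"wx":0,"wy":0,"wz":0,"grip":0}]' 25; python3 -m jog '[{"dx":0,"dy":0,"dz":0,"wx":0,"wy":0,"wz":0,"grip":1},{"dx":0,"dy":0,"dz":0,"wx":0,"wy":0,"wz":0,"grip":1},{"dx":0,"dy":0,"dz":0,"wx":0,"wy":0,"wz":0,"grip":1},{"dx":0,"dy":0,"dz":0,"wx":0,"wy":0,"wz":0,"grip":1},{"dx":0,"dy":0,"dz":0,"wx":0,"wy":0,"wz":0,"grip":1},{"dx":0,"dy":0,"dz":0,"wx":0,"wy":0,"wz":0,"grip":1}]' 25
```

```text
time_s: 2.0
ee_pos: [402.3, 277.8, 10.6]
ee_rot: [179.9, 0.0, 159.9]
force: [0.3, 0.5, 0.5]
gripper_width: 45.5
time_s: 2.6
ee_pos: [402.2, 276.6, 10.3]
ee_rot: [-180.0, 0.0, 159.8]
force: [-0.4, -2.3, 5.5]
gripper_width: 15.2
```

```bash
python3 -m jog '[{"dx":0,"dy":0,"dz":0.01,"wx":0,"wy":0,"wz":0,"grip":1},{"dx":0,"dy":0,"dz":0.02,"wx":0,"wy":0,"wz":0,"grip":1},{"dx":0,"dy":0,"dz":0.04,"wx":0,"wy":0,"wz":0,"grip":1},{"dx":0,"dy":0,"dz":0.04,"wx":0,"wy":0,"wz":0,"grip":1},{"dx":0,"dy":0,"dz":0.04,"wx":0,"wy":0,"wz":0,"grip":1},{"dx":0,"dy":0,"dz":0.04,"wx":0,"wy":0,"wz":0,"grip":1},{"dx":0.02,"dy":-0.02,"dz":0.03,"wx":0,"wy":0,"wz":0,"grip":1},{"dx":0.02,"dy":-0.02,"dz":0.03,"wx":0,"wy":0,"wz":0,"grip":1},{"dx":0.02,"dy":-0.02,"dz":0.03,"wx":0,"wy":0,"wz":0,"grip":1}]' 25; python3 -m jog '[{"dx":0.028,"dy":-0.028,"dz":0,"wx":0,"wy":0,"wz":0,"grip":1},{"dx":0.028,"dy":-0.028,"dz":0,"wx":0,"wy":0,"wz":0,"grip":1},{"dx":0.028,"dy":-0.028,"dz":0,"wx":0,"wy":0,"wz":0,"grip":1},{"dx":0.028,"dy":-0.03,"dz":0,"wx":0,"wy":0,"wz":0,"grip":1},{"dx":0.028,"dy":-0.03,"dz":0,"wx":0,"wy":0,"wz":0,"grip":1},{"dx":0.028,"dy":-0.03,"dz":0,"wx":0,"wy":0,"wz":0,"grip":1},{"dx":0.028,"dy":-0.03,"dz":0,"wx":0,"wy":0,"wz":0,"grip":1},{"dx":0.025,"dy":-0.029,"dz":0,"wx":0,"wy":0,"wz":0,"grip":1},{"dx":0,"dy":0,"dz":0,"wx":0,"wy":0,"wz":0,"grip":1},{"dx":0,"dy":0,"dz":0,"wx":0,"wy":0,"wz":0,"grip":1}]' 25
python3 - <<'E'
from h import *
c=env.get_calibration('wrist'); print(env.state()['ee_pos'])
save('wrist','w3.png',scale=1.5)
np.save('c3.npy',c,allow_pickle=True)
E
```

```text
time_s: 3.5
ee_pos: [462.2, 216.1, 291.7]
ee_rot: [180.0, 0.0, 159.9]
force: [0.1, 0.8, -2.4]
gripper_width: 14.9
time_s: 4.5
ee_pos: [683.0, -16.7, 289.1]
ee_rot: [180.0, -0.1, 159.8]
force: [0.0, 0.2, -1.1]
gripper_width: 14.9
[683.01789987 -16.67976036 289.09434373]
```

View pics/w3.png

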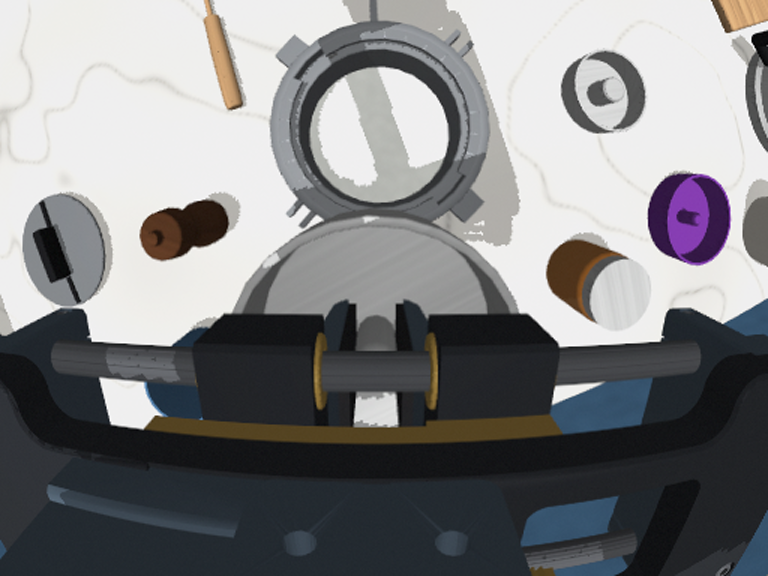

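The wrist view shows the medium bowl held, and the processor collar centred at about (380,124). Slot blocks are at (290,52) and (467,205), the pulse rib at (374,8), the small bowl at (604,92), and the lid at (64,250) with its line from (42,203) to (76,300).

```bash
python3 - <<'E'
from h import *
from scipy.optimize import least_squares
c=np.load('c3.npy',allow_pickle=True).item()
f=lambda u,v,z:at_z(c,(u+.5)/1.5-.5,(v+.5)/1.5-.5,z,True)
def circ(pts,z):
    P=np.array([f(*p,z)[:2] for p in pts])
    r=least_squares(lambda q:np.hypot(*(P-q[:2]).T)-q[2],[*P.mean(0),50]);return r.x.round(1),np.abs(r.fun).max().round(1)
print('collar outer',circ([(272,124),(487,124),(380,23),(305,50),(453,50)],160))
a=[f(290,52,150),f(467,205,150),f(374,6,150),f(460,42,150),f(303,213,150)]
m=(a[0]+a[1])/2;print(m)
for p in a:d=p-m;print(np.hypot(*d[:2]).round(1),np.degrees(np.arctan2(d[1],d[0])).round(1))
print('small rim',circ([(562,92),(645,90),(604,50),(607,133)],40),'hub',f(608,91,44))
b=[f(42,203,18),f(76,300,18)];d=b[1]-b[0];print('lid line ang',np.degrees(np.arctan2(d[1],d[0])),b)
# top image: circle fit on lid, collar
c=env.get_calibration('top')
im=cv2.imread('pics/raw_top0.png',0)
g=lambda u,v,z:at_z(c,(u+.5)/1.5-.5,(v+.5)/1.5-.5,z)
p=[g(566,239,18),g(565,308,18)];d=p[0]-p[1];print('lid line top',np.degrees(np.arctan2(d[1],d[0])),(p[0]+p[1])/2)
E
```

```text
collar outer (array([590.3,  21.5,  72.7]), np.float64(0.7))
[589.57495703  21.24964561 150.        ]
82.8 -151.8
82.8 28.2
88.7 161.9
84.6 117.4
80.6 -61.3
small rim (array([610.3, 261.7,  48.1]), np.float64(3.5)) hub [611.37945965 261.97232724  44.        ]
lid line ang -2.0526997576467587 [array([ 489.57197295, -375.82820923,   18.        ]), array([ 617.18417531, -380.40204817,   18.        ])]
lid line top -1.6961625600470498 [ 553.32808148 -379.55142095   18.        ]
```

```bash
python3 -m jog '[{"dx":-0.03,"dy":0.012,"dz":0,"wx":0,"wy":0,"wz":0,"grip":1},{"dx":-0.035,"dy":0.014,"dz":0,"wx":0,"wy":0,"wz":0,"grip":1},{"dx":-0.03,"dy":0.012,"dz":-0.02,"wx":0,"wy":0,"wz":0,"grip":1},{"dx":0,"dy":0,"dz":-0.03,"wx":0,"wy":0,"wz":0,"grip":1},{"dx":0,"dy":0,"dz":-0.03,"wx":0,"wy":0,"wz":0,"grip":1},{"dx":0,"dy":0,"dz":-0.02,"wx":0,"wy":0,"wz":0,"grip":1},{"dx":0,"dy":0,"dz":-0.015,"wx":0,"wy":0,"wz":0,"grip":1},{"dx":0,"dy":0,"dz":0,"wx":0,"wy":0,"wz":0,"grip":1}]' 25; python3 -m jog '[{"dx":0,"dy":0,"dz":-0.008,"wx":0,"wy":0,"wz":0,"grip":1},{"dx":0,"dy":0,"dz":-0.008,"wx":0,"wy":0,"wz":0,"grip":1},{"dx":0,"dy":0,"dz":-0.005,"wx":0,"wy":0,"wz":0,"grip":1},{"dx":0,"dy":0,"dz":0,"wx":0,"wy":0,"wz":0,"grip":1}]' 25
```

```text
time_s: 5.35
ee_pos: [585.7, 23.0, 173.4]
ee_rot: [-179.9, -0.3, 159.9]
force: [-0.3, -0.3, -1.5]
gripper_width: 14.8
time_s: 5.75
ee_pos: [587.7, 21.8, 153.4]
ee_rot: [-180.0, -0.1, 159.8]
force: [0.4, 0.2, -1.7]
gripper_width: 15.5
```

```bash
python3 -m jog '[{"dx":0,"dy":0,"dz":-0.01,"wx":0,"wy":0,"wz":0,"grip":1},{"dx":0,"dy":0,"dz":-0.012,"wx":0,"wy":0,"wz":0,"grip":1},{"dx":0,"dy":0,"dz":-0.012,"wx":0,"wy":0,"wz":0,"grip":1},{"dx":0,"dy":0,"dz":-0.01,"wx":0,"wy":0,"wz":0,"grip":1},{"dx":0,"dy":0,"dz":-0.003,"wx":0,"wy":0,"wz":0,"grip":1},{"dx":0,"dy":0,"dz":0,"wx":0,"wy":0,"wz":0,"grip":1}]' 25; python3 -m jog '[{"dx":0,"dy":0,"dz":-0.003,"wx":0,"wy":0,"wz":0,"grip":1},{"dx":0,"dy":0,"dz":-0.003,"wx":0,"wy":0,"wz":0,"grip":1},{"dx":0,"dy":0,"dz":0,"wx":0,"wy":0,"wz":0,"grip":1}]' 25
```

```text
time_s: 6.35
ee_pos: [587.8, 21.8, 106.1]
ee_rot: [-180.0, -0.1, 159.8]
force: [-0.5, -0.4, -1.2]
gripper_width: 15.1
time_s: 6.65
ee_pos: [588.0, 21.8, 100.8]
ee_rot: [180.0, -0.0, 159.8]
force: [0.4, -0.3, -1.9]
gripper_width: 15.1
```

```bash
python3 -m jog '[{"dx":0,"dy":0,"dz":-0.0015,"wx":0,"wy":0,"wz":0,"grip":1},{"dx":0,"dy":0,"dz":-0.0005,"wx":0,"wy":0,"wz":0,"grip":1},{"dx":0,"dy":0,"dz":0,"wx":0,"wy":0,"wz":0,"grip":1}]' 25;  python3 -m jog '[{"dx":0,"dy":0,"dz":0,"wx":0,"wy":0,"wz":0,"grip":0},{"dx":0,"dy":0,"dz":0,"wx":0,"wy":0,"wz":0,"grip":0},{"dx":0,"dy":0,"dz":0,"wx":0,"wy":0,"wz":0,"grip":0},{"dx":0,"dy":0,"dz":0,"wx":0,"wy":0,"wz":0,"grip":0},{"dx":0,"dy":0,"dz":0,"wx":0,"wy":0,"wz":0,"grip":0}]' 25
```

```text
time_s: 6.95
ee_pos: [588.4, 21.8, 100.4]
ee_rot: [180.0, 0.1, 159.8]
force: [-2.2, 0.2, 4.9]
gripper_width: 14.9
time_s: 7.45
ee_pos: [588.2, 21.8, 98.8]
ee_rot: [180.0, -0.0, 159.8]
force: [0.1, -0.2, 0.2]
gripper_width: 45.5
```

```bash
python3 -m jog '[{"dx":0,"dy":0,"dz":0.02,"wx":0,"wy":0,"wz":0,"grip":0},{"dx":0,"dy":0,"dz":0.04,"wx":0,"wy":0,"wz":0,"grip":0},{"dx":0,"dy":0,"dz":0.04,"wx":0,"wy":0,"wz":0,"grip":0},{"dx":0,"dy":0.02,"dz":0.04,"wx":0,"wy":0,"wz":0,"grip":0},{"dx":0.004,"dy":0.045,"dz":0,"wx":0,"wy":0,"wz":0,"grip":0.2},{"dx":0.004,"dy":0.045,"dz":0,"wx":0,"wy":0,"wz":0,"grip":0.2},{"dx":0.004,"dy":0.045,"dz":0,"wx":0,"wy":0,"wz":0,"grip":0.2},{"dx":0.004,"dy":0.045,"dz":0,"wx":0,"wy":0,"wz":0,"grip":0.2},{"dx":0.006,"dy":0.04,"dz":-0.03,"wx":0,"wy":0,"wz":0,"grip":0.2},{"dx":0,"dy":0,"dz":0,"wx":0,"wy":0,"wz":0,"grip":0.2}]' 25
python3 -m jog '[{"dx":0,"dy":0,"dz":0,"wx":0,"wy":0,"wz":0,"grip":0.2}]' 25
python3 - <<'E'
from h import *
c=env.get_calibration('wrist'); print(env.state()['ee_pos'])
save('wrist','w4.png',scale=1.5)
np.save('c4.npy',c,allow_pickle=True)
E
```

```text
time_s: 8.45
ee_pos: [608.2, 265.7, 204.4]
ee_rot: [-179.8, -0.3, 160.1]
force: [0.0, -0.7, -1.1]
gripper_width: 36.5
time_s: 8.55
ee_pos: [609.5, 261.8, 207.8]
ee_rot: [-179.9, -0.1, 159.9]
force: [0.2, -0.4, -0.6]
gripper_width: 37.0
[609.46942271 261.84274746 207.82521462]
```

View pics/w4.png

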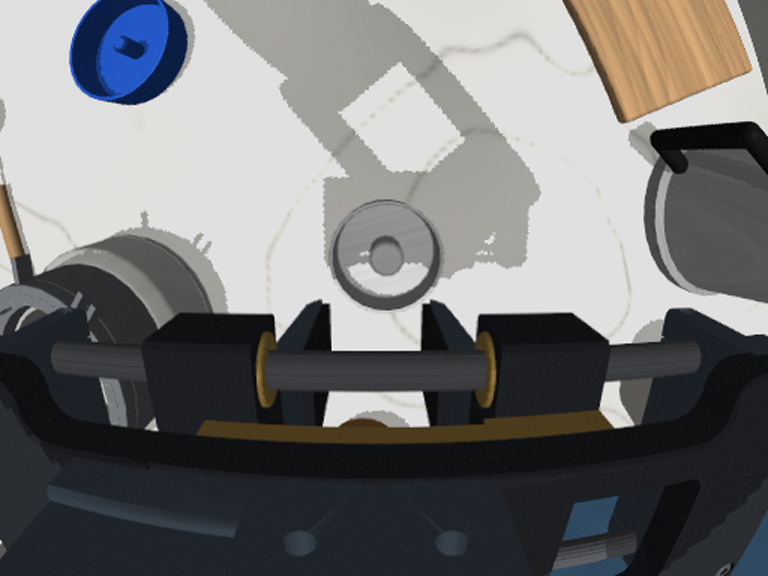

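The small bowl sits beneath the open fingers, rim centre at about (386,255) and hub top at about (386,259).

```bash
python3 - <<'E'
from h import *
c=np.load('c4.npy',allow_pickle=True).item()
f=lambda u,v,z:at_z(c,(u+.5)/1.5-.5,(v+.5)/1.5-.5,z,True).round(1)
print((f(332,255,40)+f(440,255,40))/2,np.linalg.norm(f(332,255,40)-f(440,255,40)),(f(386,200,40)+f(386,310,40))/2,'hub',f(386.5,259,44))
E
```

```text
[608.   271.75  40.  ] 83.54765107410259 [608.95 271.35  40.  ] hub [610.4 271.1  44. ]
```

```bash
python3 -m jog '[{"dx":0.001,"dy":0.009,"dz":-0.03,"wx":0,"wy":0,"wz":0,"grip":0.2},{"dx":0,"dy":0,"dz":-0.04,"wx":0,"wy":0,"wz":0,"grip":0.2},{"dx":0,"dy":0,"dz":-0.04,"wx":0,"wy":0,"wz":0,"grip":0.2},{"dx":0,"dy":0,"dz":-0.03,"wx":0,"wy":0,"wz":0,"grip":0.2},{"dx":0,"dy":0,"dz":-0.01,"wx":0,"wy":0,"wz":0,"grip":0.2},{"dx":0,"dy":0,"dz":0,"wx":0,"wy":0,"wz":0,"grip":0.2}]' 25; python3 -m jog '[{"dx":0,"dy":0,"dz":-0.012,"wx":0,"wy":0,"wz":0,"grip":0.2},{"dx":0,"dy":0,"dz":-0.012,"wx":0,"wy":0,"wz":0,"grip":0.2},{"dx":0,"dy":0,"dz":0,"wx":0,"wy":0,"wz":0,"grip":0.2}]' 25
```

```text
time_s: 9.2
ee_pos: [611.1, 269.1, 59.0]
ee_rot: [-179.9, -0.1, 159.8]
force: [0.0, -0.2, -0.0]
gripper_width: 36.1
time_s: 9.5
ee_pos: [610.4, 270.1, 34.2]
ee_rot: [-179.9, -0.1, 159.8]
force: [-0.2, -0.6, 0.1]
gripper_width: 36.2
```

```bash
python3 -m jog '[{"dx":0,"dy":0.001,"dz":-0.012,"wx":0,"wy":0,"wz":0,"grip":0.2},{"dx":0,"dy":0,"dz":-0.008,"wx":0,"wy":0,"wz":0,"grip":0.2},{"dx":0,"dy":0,"dz":-0.002,"wx":0,"wy":0,"wz":0,"grip":0.2},{"dx":0,"dy":0,"dz":0,"wx":0,"wy":0,"wz":0,"grip":0.2},{"dx":0,"dy":0,"dz":0,"wx":0,"wy":0,"wz":0,"grip":1},{"dx":0,"dy":0,"dz":0,"wx":0,"wy":0,"wz":0,"grip":1},{"dx":0,"dy":0,"dz":0,"wx":0,"wy":0,"wz":0,"grip":1},{"dx":0,"dy":0,"dz":0,"wx":0,"wy":0,"wz":0,"grip":1}]' 25
```

```text
time_s: 10.3
ee_pos: [611.3, 271.6, 13.4]
ee_rot: [180.0, 0.0, 159.8]
force: [0.5, -0.6, 0.0]
gripper_width: 27.1
```

```bash
python3 -m jog '[{"dx":0,"dy":0,"dz":0.01,"wx":0,"wy":0,"wz":0,"grip":1},{"dx":0,"dy":0,"dz":0.02,"wx":0,"wy":0,"wz":0,"grip":1},{"dx":0,"dy":0,"dz":0.04,"wx":0,"wy":0,"wz":0,"grip":1},{"dx":0,"dy":0,"dz":0.04,"wx":0,"wy":0,"wz":0,"grip":1},{"dx":0,"dy":0,"dz":0.04,"wx":0,"wy":0,"wz":0,"grip":1},{"dx":0,"dy":0,"dz":0.04,"wx":0,"wy":0,"wz":0,"grip":1},{"dx":0,"dy":-0.02,"dz":0.04,"wx":0,"wy":0,"wz":0,"grip":1},{"dx":0.008,"dy":-0.03,"dz":0.03,"wx":0,"wy":0,"wz":0,"grip":1},{"dx":0.01,"dy":-0.035,"dz":0.015,"wx":0,"wy":0,"wz":0,"grip":1}]' 25; python3 -m jog '[{"dx":0.01,"dy":-0.035,"dz":0,"wx":0,"wy":0,"wz":0,"grip":1},{"dx":0.01,"dy":-0.035,"dz":0,"wx":0,"wy":0,"wz":0,"grip":1},{"dx":0.01,"dy":-0.035,"dz":0,"wx":0,"wy":0,"wz":0,"grip":1},{"dx":0.01,"dy":-0.035,"dz":0,"wx":0,"wy":0,"wz":0,"grip":1},{"dx":0.01,"dy":-0.035,"dz":0,"wx":0,"wy":0,"wz":0,"grip":1},{"dx":0.005,"dy":-0.03,"dz":0,"wx":0,"wy":0,"wz":0,"grip":1},{"dx":0,"dy":0,"dz":0,"wx":0,"wy":0,"wz":0,"grip":1},{"dx":0,"dy":0,"dz":0,"wx":0,"wy":0,"wz":0,"grip":1}]' 25
python3 - <<'E'
from h import *
c=env.get_calibration('wrist'); print(env.state()['ee_pos'])
save('wrist','w5.png',scale=2.5,crop=(120,0,400,220))
np.save('c5.npy',c,allow_pickle=True)
E
```

```text
time_s: 11.2
ee_pos: [629.6, 186.7, 293.1]
ee_rot: [179.8, 0.3, 160.0]
force: [1.3, 0.5, -1.0]
gripper_width: 27.1
time_s: 12.0
ee_pos: [683.9, -18.9, 288.6]
ee_rot: [180.0, -0.0, 159.8]
force: [0.5, 1.4, -1.4]
gripper_width: 27.1
[683.89423573 -18.91592717 288.58124558]
```

View pics/w5.png

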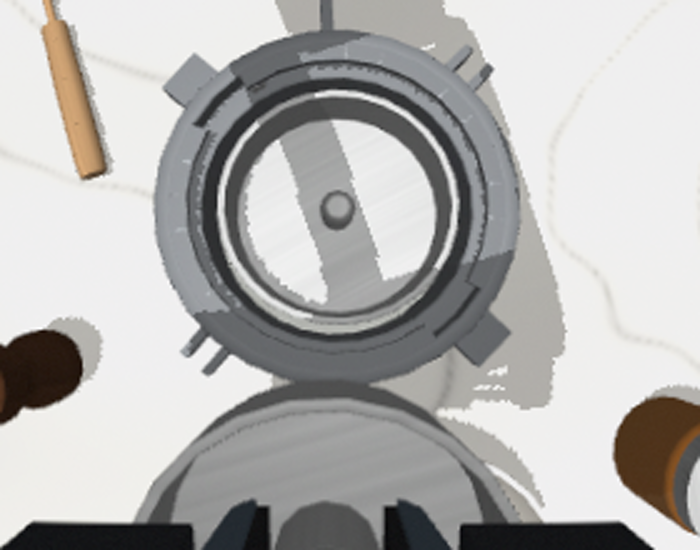

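The medium bowl is seated level in the well: post tip at about (338,208), rim spanning (217..462, 88..322) and collar spanning (155..520, 30..382). Slot blocks are at (193,80) and (483,334), and the pulse rib at (327,14).

```bash
python3 - <<'E'
from h import *
c=np.load('c5.npy',allow_pickle=True).item()
f=lambda u,v,z:at_z(c,120+(u+.5)/2.5-.5,(v+.5)/2.5-.5,z,True).round(1)
m=lambda a,b,z:((f(*a,z)+f(*b,z))/2,np.linalg.norm(f(*a,z)-f(*b,z)).round(1))
print('post',f(338,207,128));print('rim',m((217,205),(462,205),134),m((338,88),(338,322),134))
print('collar',m((155,206),(520,206),160),m((338,30),(338,382),160))
b=[f(193,80,150),f(483,334,150),f(327,12,150)]
d=b[0]-b[1];print((b[0]+b[1])/2,np.degrees(np.arctan2(d[1],d[0])))
c0=np.array([589,21,0]);
print([np.degrees(np.arctan2(*(p-c0)[1::-1])).round(1) for p in b])
E
```

```text
post [588.7  22.9 128. ]
rim (array([587.8,  24. , 134. ]), np.float64(106.6)) (array([587.6,  23.3, 134. ]), np.float64(104.7))
collar (array([589.6,  22.1, 160. ]), np.float64(147.7)) (array([589.7 ,  22.05, 160.  ]), np.float64(146.5))
[588.85  22.75 150.  ] -152.1319261278796
[np.float64(-153.3), np.float64(29.0), np.float64(161.9)]
```

```bash
python3 -m jog '[{"dx":-0.03,"dy":0.013,"dz":0,"wx":0,"wy":0,"wz":0,"grip":1},{"dx":-0.035,"dy":0.015,"dz":0,"wx":0,"wy":0,"wz":0,"grip":1},{"dx":-0.0305,"dy":0.0135,"dz":-0.02,"wx":0,"wy":0,"wz":0,"grip":1},{"dx":0,"dy":0,"dz":-0.03,"wx":0,"wy":0,"wz":0,"grip":1},{"dx":0,"dy":0,"dz":-0.03,"wx":0,"wy":0,"wz":0,"grip":1},{"dx":0,"dy":0,"dz":-0.025,"wx":0,"wy":0,"wz":0,"grip":1},{"dx":0,"dy":0,"dz":-0.02,"wx":0,"wy":0,"wz":0,"grip":1},{"dx":0,"dy":0,"dz":-0.01,"wx":0,"wy":0,"wz":0,"grip":1},{"dx":0,"dy":0,"dz":0,"wx":0,"wy":0,"wz":0,"grip":1},{"dx":0,"dy":0,"dz":0,"wx":0,"wy":0,"wz":0,"grip":1}]' 25; python3 -m jog '[{"dx":0,"dy":0,"dz":-0.006,"wx":0,"wy":0,"wz":0,"grip":1},{"dx":0,"dy":0,"dz":-0.005,"wx":0,"wy":0,"wz":0,"grip":1},{"dx":0,"dy":0,"dz":-0.004,"wx":0,"wy":0,"wz":0,"grip":1},{"dx":0,"dy":0,"dz":0,"wx":0,"wy":0,"wz":0,"grip":1}]' 25
```

```text
time_s: 13.05
ee_pos: [589.2, 23.6, 154.2]
ee_rot: [180.0, 0.1, 159.9]
force: [0.6, 0.1, -0.3]
gripper_width: 27.2
time_s: 13.45
ee_pos: [588.2, 23.0, 137.5]
ee_rot: [-180.0, -0.1, 159.8]
force: [-0.4, -0.4, -0.3]
gripper_width: 27.0
```

```bash
python3 -m jog '[{"dx":0,"dy":0,"dz":-0.006,"wx":0,"wy":0,"wz":0,"grip":1},{"dx":0,"dy":0,"dz":-0.008,"wx":0,"wy":0,"wz":0,"grip":1},{"dx":0,"dy":0,"dz":-0.008,"wx":0,"wy":0,"wz":0,"grip":1},{"dx":0,"dy":0,"dz":-0.004,"wx":0,"wy":0,"wz":0,"grip":1},{"dx":0,"dy":0,"dz":0,"wx":0,"wy":0,"wz":0,"grip":1}]' 25; python3 -m jog '[{"dx":0,"dy":0,"dz":-0.002,"wx":0,"wy":0,"wz":0,"grip":1},{"dx":0,"dy":0,"dz":-0.002,"wx":0,"wy":0,"wz":0,"grip":1},{"dx":0,"dy":0,"dz":0,"wx":0,"wy":0,"wz":0,"grip":1}]' 25
```

```text
time_s: 13.95
ee_pos: [588.0, 23.0, 111.1]
ee_rot: [-180.0, -0.1, 159.8]
force: [-0.3, -0.8, -0.4]
gripper_width: 27.1
time_s: 14.25
ee_pos: [588.5, 23.0, 108.1]
ee_rot: [180.0, -0.0, 159.8]
force: [-0.0, -0.1, -0.8]
gripper_width: 27.1
```

```bash
python3 -m jog '[{"dx":0,"dy":0,"dz":-0.0015,"wx":0,"wy":0,"wz":0,"grip":1},{"dx":0,"dy":0,"dz":-0.001,"wx":0,"wy":0,"wz":0,"grip":1},{"dx":0,"dy":0,"dz":0,"wx":0,"wy":0,"wz":0,"grip":1}]' 25;  python3 -m jog '[{"dx":0,"dy":0,"dz":0,"wx":0,"wy":0,"wz":0,"grip":0.2},{"dx":0,"dy":0,"dz":0,"wx":0,"wy":0,"wz":0,"grip":0.2},{"dx":0,"dy":0,"dz":0,"wx":0,"wy":0,"wz":0,"grip":0.2},{"dx":0,"dy":0,"dz":0,"wx":0,"wy":0,"wz":0,"grip":0.2},{"dx":0,"dy":0,"dz":0,"wx":0,"wy":0,"wz":0,"grip":0.2}]' 25
```

```text
time_s: 14.55
ee_pos: [588.9, 23.0, 107.4]
ee_rot: [180.0, 0.1, 159.8]
force: [-3.4, 0.0, 6.6]
gripper_width: 27.1
time_s: 15.05
ee_pos: [588.6, 23.0, 105.5]
ee_rot: [180.0, -0.0, 159.8]
force: [0.4, 0.3, -0.6]
gripper_width: 36.5
```

```bash
python3 -m jog '[{"dx":0,"dy":0,"dz":0.02,"wx":0,"wy":0,"wz":0,"grip":0.2},{"dx":0,"dy":0,"dz":0.04,"wx":0,"wy":0,"wz":0,"grip":0.2},{"dx":0,"dy":0,"dz":0.04,"wx":0,"wy":0,"wz":0,"grip":0.2},{"dx":0,"dy":-0.02,"dz":0.04,"wx":0,"wy":0,"wz":0.053,"grip":0.1},{"dx":-0.004,"dy":-0.045,"dz":0,"wx":0,"wy":0,"wz":0.053,"grip":0},{"dx":-0.004,"dy":-0.045,"dz":0,"wx":0,"wy":0,"wz":0.053,"grip":0},{"dx":-0.005,"dy":-0.045,"dz":0,"wx":0,"wy":0,"wz":0.053,"grip":0},{"dx":-0.005,"dy":-0.045,"dz":0,"wx":0,"wy":0,"wz":0.053,"grip":0},{"dx":-0.005,"dy":-0.045,"dz":0,"wx":0,"wy":0,"wz":0.054,"grip":0},{"dx":-0.005,"dy":-0.045,"dz":0,"wx":0,"wy":0,"wz":0,"grip":0}]' 25
python3 -m jog '[{"dx":-0.004,"dy":-0.045,"dz":0,"wx":0,"wy":0,"wz":0,"grip":0},{"dx":-0.003,"dy":-0.04,"dz":-0.015,"wx":0,"wy":0,"wz":0,"grip":0},{"dx":0,"dy":-0.026,"dz":-0.02,"wx":0,"wy":0,"wz":0,"grip":0},{"dx":0,"dy":0,"dz":0,"wx":0,"wy":0,"wz":0,"grip":0},{"dx":0,"dy":0,"dz":0,"wx":0,"wy":0,"wz":0,"grip":0}]' 25
python3 - <<'E'
from h import *
c=env.get_calibration('wrist'); print(env.state()['ee_pos'])
save('wrist','w6.png',scale=1.5)
np.save('c6.npy',c,allow_pickle=True)
E
```

```text
time_s: 16.05
ee_pos: [560.1, -268.7, 245.7]
ee_rot: [180.0, 0.0, 178.2]
force: [1.1, -0.5, 0.7]
gripper_width: 45.4
time_s: 16.55
ee_pos: [553.3, -377.9, 209.9]
ee_rot: [179.9, -0.1, 178.1]
force: [-0.1, 0.8, 0.5]
gripper_width: 45.7
[ 553.26486579 -377.92188542  209.87228576]
```

View pics/w6.png

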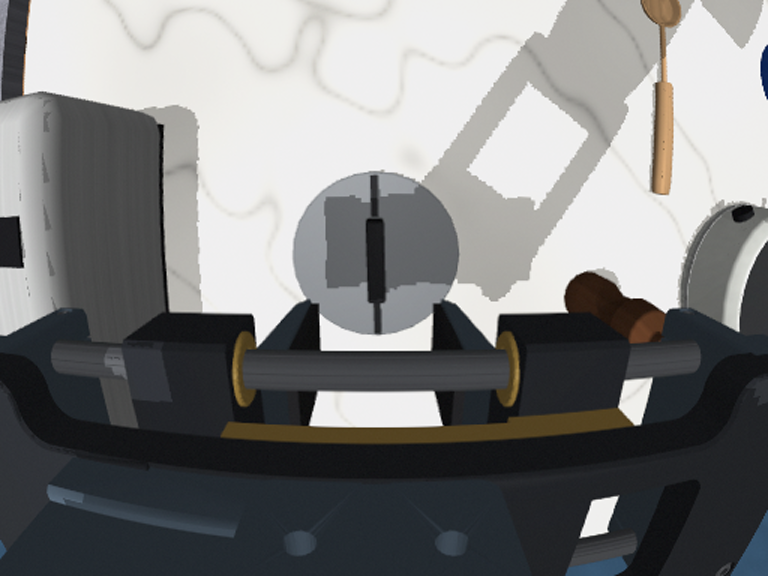

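The lid is beneath the fingers with its disc centre at about (376,253). The bar runs from (375,218) to (377,304), almost exactly along the tool's x axis.

```bash
python3 - <<'E'
from h import *
c=np.load('c6.npy',allow_pickle=True).item()
f=lambda u,v,z:at_z(c,(u+.5)/1.5-.5,(v+.5)/1.5-.5,z,True).round(1)
m=lambda a,b,z:((f(*a,z)+f(*b,z))/2,np.linalg.norm(f(*a,z)-f(*b,z)).round(1))
print(m((293,253),(459,253),18),m((376,171),(376,335),18),m((375,219),(376.5,303),49))
d=f(375,172,18)-f(378,334,18);print('line',np.degrees(np.arctan2(d[1],d[0])))
d=f(375,219,49)-f(376.5,303,49);print('bar',np.degrees(np.arctan2(d[1],d[0])))
E
```

```text
(array([ 551.3 , -376.35,   18.  ]), np.float64(138.4)) (array([ 553.85, -376.45,   18.  ]), np.float64(139.0)) (array([ 552.9 , -376.75,   49.  ]), np.float64(65.0))
line 179.08201071447135
bar 179.0304716634439
```

```bash
python3 -m jog '[{"dx":0,"dy":0.0015,"dz":-0.03,"wx":0,"wy":0,"wz":0.015,"grip":0},{"dx":0,"dy":0,"dz":-0.04,"wx":0,"wy":0,"wz":0,"grip":0},{"dx":0,"dy":0,"dz":-0.04,"wx":0,"wy":0,"wz":0,"grip":0},{"dx":0,"dy":0,"dz":-0.03,"wx":0,"wy":0,"wz":0,"grip":0},{"dx":0,"dy":0,"dz":-0.025,"wx":0,"wy":0,"wz":0,"grip":0},{"dx":0,"dy":0,"dz":-0.014,"wx":0,"wy":0,"wz":0,"grip":0},{"dx":0,"dy":0,"dz":-0.007,"wx":0,"wy":0,"wz":0,"grip":0},{"dx":0,"dy":0,"dz":0,"wx":0,"wy":0,"wz":0,"grip":0},{"dx":0,"dy":0,"dz":0,"wx":0,"wy":0,"wz":0,"grip":0}]' 40; python3 -m jog '[{"dx":0,"dy":0,"dz":0,"wx":0,"wy":0,"wz":0,"grip":1},{"dx":0,"dy":0,"dz":0,"wx":0,"wy":0,"wz":0,"grip":1},{"dx":0,"dy":0,"dz":0,"wx":0,"wy":0,"wz":0,"grip":1},{"dx":0,"dy":0,"dz":0,"wx":0,"wy":0,"wz":0,"grip":1},{"dx":0,"dy":0,"dz":0,"wx":0,"wy":0,"wz":0,"grip":1},{"dx":0,"dy":0,"dz":0,"wx":0,"wy":0,"wz":0,"grip":1}]' 40
```

```text
time_s: 17.5
ee_pos: [554.6, -376.8, 26.3]
ee_rot: [-179.9, 0.1, 179.0]
force: [-1.0, 0.1, -0.5]
gripper_width: 45.7
time_s: 18.1
ee_pos: [553.7, -376.8, 25.0]
ee_rot: [-180.0, 0.0, 179.0]
force: [-0.3, -1.1, 2.1]
gripper_width: 13.7
```

```bash
python3 -m jog '[{"dx":0,"dy":0,"dz":0.01,"wx":0,"wy":0,"wz":0,"grip":1},{"dx":0,"dy":0,"dz":0.02,"wx":0,"wy":0,"wz":0,"grip":1},{"dx":0,"dy":0,"dz":0.035,"wx":0,"wy":0,"wz":0,"grip":1},{"dx":0,"dy":0,"dz":0.04,"wx":0,"wy":0,"wz":0,"grip":1},{"dx":0,"dy":0,"dz":0.04,"wx":0,"wy":0,"wz":0,"grip":1},{"dx":0,"dy":0,"dz":0.04,"wx":0,"wy":0,"wz":0,"grip":1},{"dx":0,"dy":0.02,"dz":0.03,"wx":0,"wy":0,"wz":0.04,"grip":1},{"dx":0.004,"dy":0.035,"dz":0.01,"wx":0,"wy":0,"wz":0.05,"grip":1},{"dx":0.004,"dy":0.04,"dz":0,"wx":0,"wy":0,"wz":0.05,"grip":1},{"dx":0.004,"dy":0.04,"dz":0,"wx":0,"wy":0,"wz":0.05,"grip":1}]' 40; python3 -m jog '[{"dx":0.004,"dy":0.04,"dz":0,"wx":0,"wy":0,"wz":0.05,"grip":1},{"dx":0.004,"dy":0.04,"dz":0,"wx":0,"wy":0,"wz":0.05,"grip":1},{"dx":0.004,"dy":0.04,"dz":0,"wx":0,"wy":0,"wz":0.05,"grip":1},{"dx":0.004,"dy":0.04,"dz":0,"wx":0,"wy":0,"wz":0.05,"grip":1},{"dx":0.004,"dy":0.04,"dz":0,"wx":0,"wy":0,"wz":0.05,"grip":1},{"dx":0.003,"dy":0.04,"dz":0,"wx":0,"wy":0,"wz":0.054,"grip":1},{"dx":0,"dy":0.024,"dz":0,"wx":0,"wy":0,"wz":0,"grip":1},{"dx":0,"dy":0,"dz":0,"wx":0,"wy":0,"wz":0,"grip":1},{"dx":0,"dy":0,"dz":0,"wx":0,"wy":0,"wz":0,"grip":1}]' 40
```

```text
time_s: 19.1
ee_pos: [565.3, -240.1, 250.3]
ee_rot: [180.0, 0.0, -170.1]
force: [1.0, -0.4, -2.1]
gripper_width: 13.9
time_s: 20.0
ee_pos: [588.2, 22.8, 249.7]
ee_rot: [-180.0, -0.1, -152.6]
force: [-0.2, -0.5, -2.0]
gripper_width: 14.0
```

```bash
python3 -m jog '[{"dx":0.0015,"dy":0,"dz":-0.02,"wx":0,"wy":0,"wz":0,"grip":1},{"dx":0,"dy":0,"dz":-0.02,"wx":0,"wy":0,"wz":0,"grip":1},{"dx":0,"dy":0,"dz":-0.015,"wx":0,"wy":0,"wz":0,"grip":1},{"dx":0,"dy":0,"dz":-0.005,"wx":0,"wy":0,"wz":0,"grip":1},{"dx":0,"dy":0,"dz":0,"wx":0,"wy":0,"wz":0,"grip":1},{"dx":0,"dy":0,"dz":0,"wx":0,"wy":0,"wz":0,"grip":1}]' 40; python3 -m jog '[{"dx":0,"dy":0,"dz":-0.003,"wx":0,"wy":0,"wz":0,"grip":1},{"dx":0,"dy":0,"dz":-0.003,"wx":0,"wy":0,"wz":0,"grip":1},{"dx":0,"dy":0,"dz":-0.002,"wx":0,"wy":0,"wz":0,"grip":1},{"dx":0,"dy":0,"dz":0,"wx":0,"wy":0,"wz":0,"grip":1}]' 40
```

```text
time_s: 20.6
ee_pos: [590.6, 21.9, 190.6]
ee_rot: [-180.0, 0.1, -152.8]
force: [0.4, -0.0, -1.7]
gripper_width: 13.8
time_s: 21.0
ee_pos: [589.9, 22.6, 181.4]
ee_rot: [180.0, -0.0, -152.7]
force: [0.6, -0.8, -1.4]
gripper_width: 14.0
```

```bash
python3 -m jog '[{"dx":0,"dy":0,"dz":-0.003,"wx":0,"wy":0,"wz":0,"grip":1},{"dx":0,"dy":0,"dz":-0.003,"wx":0,"wy":0,"wz":0,"grip":1},{"dx":0,"dy":0,"dz":-0.0015,"wx":0,"wy":0,"wz":0,"grip":1},{"dx":0,"dy":0,"dz":0,"wx":0,"wy":0,"wz":0,"grip":1}]' 40; python3 -m jog '[{"dx":0,"dy":0,"dz":-0.0015,"wx":0,"wy":0,"wz":0,"grip":1},{"dx":0,"dy":0,"dz":-0.001,"wx":0,"wy":0,"wz":0,"grip":1},{"dx":0,"dy":0,"dz":0,"wx":0,"wy":0,"wz":0,"grip":1}]' 40
```

```text
time_s: 21.4
ee_pos: [589.9, 22.5, 173.8]
ee_rot: [180.0, -0.0, -152.7]
force: [0.1, 1.1, -1.8]
gripper_width: 13.6
time_s: 21.7
ee_pos: [590.2, 22.5, 172.0]
ee_rot: [-180.0, 0.0, -152.7]
force: [-0.3, 1.6, -1.2]
gripper_width: 13.4
```

```bash
python3 -m jog '[{"dx":0,"dy":0,"dz":-0.001,"wx":0,"wy":0,"wz":0,"grip":1},{"dx":0,"dy":0,"dz":-0.001,"wx":0,"wy":0,"wz":0,"grip":1},{"dx":0,"dy":0,"dz":0,"wx":0,"wy":0,"wz":0,"grip":1}]' 40
```

```text
time_s: 22.0
ee_pos: [590.2, 22.5, 172.0]
ee_rot: [-180.0, 0.1, -152.7]
force: [-3.5, -0.1, 8.7]
gripper_width: 13.9
```

```bash
python3 -m jog '[{"dx":0,"dy":0,"dz":0.0005,"wx":0,"wy":0,"wz":-0.04,"grip":1},{"dx":0,"dy":0,"dz":0,"wx":0,"wy":0,"wz":-0.06,"grip":1},{"dx":0,"dy":0,"dz":0,"wx":0,"wy":0,"wz":-0.06,"grip":1},{"dx":0,"dy":0,"dz":0,"wx":0,"wy":0,"wz":-0.06,"grip":1},{"dx":0,"dy":0,"dz":0,"wx":0,"wy":0,"wz":-0.06,"grip":1},{"dx":0,"dy":0,"dz":0,"wx":0,"wy":0,"wz":-0.06,"grip":1},{"dx":0,"dy":0,"dz":0,"wx":0,"wy":0,"wz":-0.06,"grip":1},{"dx":0,"dy":0,"dz":0,"wx":0,"wy":0,"wz":0,"grip":1}]' 50; python3 -c "
from h import *
s=env.state();print(s['torque'],s['force'],s['qpos'])"
```

```text
time_s: 22.8
ee_pos: [591.1, 21.3, 172.0]
ee_rot: [-179.9, 0.2, -175.6]
force: [-0.3, -4.0, 5.4]
gripper_width: 14.3
[-0.38688641  0.40378717  0.08264945] [-0.29053208 -3.98349313  5.44751376] [  1.02133749  21.32025221  91.34150841  -0.14277745  67.15444343
 -93.27867087]
```

```bash
python3 -m jog '[{"dx":0,"dy":-0.0005,"dz":0,"wx":0,"wy":0,"wz":-0.06,"grip":1},{"dx":0,"dy":0,"dz":0,"wx":0,"wy":0,"wz":-0.06,"grip":1},{"dx":0,"dy":0,"dz":0,"wx":0,"wy":0,"wz":-0.06,"grip":1},{"dx":0,"dy":0,"dz":0,"wx":0,"wy":0,"wz":-0.06,"grip":1},{"dx":0,"dy":0,"dz":0,"wx":0,"wy":0,"wz":-0.06,"grip":1},{"dx":0,"dy":0,"dz":0,"wx":0,"wy":0,"wz":-0.05,"grip":1},{"dx":0,"dy":0,"dz":0,"wx":0,"wy":0,"wz":-0.035,"grip":1},{"dx":0,"dy":0,"dz":0,"wx":0,"wy":0,"wz":0,"grip":1},{"dx":0,"dy":0,"dz":0,"wx":0,"wy":0,"wz":0,"grip":1}]' 50; python3 - <<'E'
from h import *
s=env.state();print(s['torque'],s['force'])
a=env.grab_frame('wrist');b=env.grab_frame('side')
im=np.hstack([cv2.resize(a[0:288],(512,288))[:, :],cv2.resize(b[120:240,190:310],(288,288),interpolation=cv2.INTER_CUBIC)])
cv2.imwrite('pics/w7.png',im[:,:,::-1])
E
```

```text
time_s: 23.7
ee_pos: [590.8, 20.5, 172.0]
ee_rot: [-179.9, 0.2, 162.4]
force: [-1.0, -5.0, 6.6]
gripper_width: 13.9
[-0.5535797   0.51703866  0.28501718] [-0.97174001 -5.00725674  6.58036736]
```

View pics/w7.png

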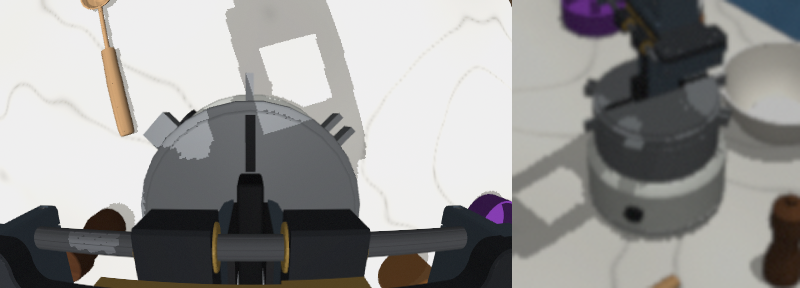

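The bar line at (250,115..170) points straight at the single rib at (250,88), the lid lies flat, and the torque of 0.285 N·m fits the spring at pulse. I'll let it settle and hand in.

```bash
python3 -m jog '[{"dx":0,"dy":0,"dz":0,"wx":0,"wy":0,"wz":0,"grip":1},{"dx":0,"dy":0,"dz":0,"wx":0,"wy":0,"wz":0,"grip":1},{"dx":0,"dy":0,"dz":0,"wx":0,"wy":0,"wz":0,"grip":1},{"dx":0,"dy":0,"dz":0,"wx":0,"wy":0,"wz":0,"grip":1},{"dx":0,"dy":0,"dz":0,"wx":0,"wy":0,"wz":0,"grip":1}]' 50; python3 -c "
from h import *
s=env.state();print(s['torque'],s['qvel']);print(env.job_done())"
```

```text
time_s: 24.3
ee_pos: [590.8, 20.4, 172.0]
ee_rot: [-179.9, 0.2, 162.4]
force: [-1.4, -4.1, 6.9]
gripper_width: 13.7
[-0.51436914  0.52980547  0.30658472] [-0.02453455 -0.03054314  0.04680364  0.00478519  0.05395553  0.0475489 ]
the job is handed in; nothing more can be done
None
```

I set the medium bowl in the well and let go, then nested the small bowl in it and let go. I lowered the lid through the slots until it sat flat, twisted it about 45° clockwise to pulse, and handed in at 24.3 s still gripping the bar at 50 N.

- **Bowls:** A wrist picture showed the medium bowl seated and centred to about 1–2 mm. The small bowl made contact at exactly its nested height, but I have no picture of it nested because the lid went on next.
- **Lid:** The TCP held at 172.0 mm, the fitted height. The lid's centre was about 1.5 mm from the measured collar centre, and the bar pointed at the pulse rib in the last wrist picture.
- **Holding at pulse:** The arm was still, and the reaction torque was 0.29–0.31 N·m, a little above the 0.25 given for the spring. The switch ring itself can't be read directly.
- **Disagreements:** Top and wrist cameras differed by about 5 mm on the medium bowl and the collar. I used the wrist values and the fits confirmed them. One early `jog` call was refused as invalid input; the arm did not move.

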